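# Press the lid home on a loaf tin

## Task

Stand the red loaf tin in the brass nest of the press's pulled-out tray, setting it down gently, and push the tray fully home under the press. Then wind the crank clockwise until the pad just meets the tin's lid, give it a quarter of a turn more from that point (never much more, or the tin is crushed), and let go of the crank so that the tin stays clamped. Leave the other things on the bench alone.

Things in the scene. Friction and masses are not known exactly. Their poses are not given: they have to be found in the camera images.
- tin_center (a point): Centre of the red loaf tin, half-way up: an upright closed cylinder 64 mm across and 75 mm tall, about 0.7 kg, red with a bright lid flush with its sides. It stands loose on the bench (z = 0), so this point is then 37.5 mm up. Its z axis is the tin's axis.
- press: Green bench screw press, fixed. Origin on the bench under the screw's axis, z up. Base plate 200 mm (x) by 345 mm (y, -265 to +80 mm), 20 mm thick. Two 20 mm posts at x = -78 and +78 mm carry a beam 190 by 42 mm, 170 to 205 mm up. The tray slides on the base along the press's y axis, between the posts. One turn of the steep screw moves the rubber pad (44 mm across) 36 mm.
- crank_axis (a point): Point on the screw's vertical axis at the height of the crank grip's middle, 255 mm up. The pad on this axis is spring-backed: on contact it pushes the lid with about 40 N, rising 3 N per mm wound on (27 N a quarter turn); over 85 N crushes the tin. How far the pad hangs down differs each time by up to 20 mm, unmeasured: it meets the lid at a crank reading anywhere from 2.0 to 5.8 rad.
- crank_knob (a point): Middle of the crank's red upright grip: a cylinder 22 mm across and 40 mm tall (235 to 275 mm above the bench) that spins freely on its pin, 55 mm from the screw's axis. It goes round at constant height. The steel crank arm lies below it, its top 233 mm up.
- crank (a joint): Turn of the crank in rad, 0 (top) to 8.6, growing as it is wound clockwise seen from above, which lowers the pad; 0 to 1.0 at the start. It stays where it is left: friction takes about 0.5 N m, about 9 N along the grip's path while winding freely (less at a standstill), rising by about 4 N at contact and about 3 N more over the next quarter turn.
- tray_nest (a point): Centre of the nest's floor on the wooden tray: a square of low brass curbs, 75 mm inside and 87 mm outside, 9 mm high, its sides along the press's x and y axes. The floor is 33 mm above the bench; a seated tin's centre is 70.5 mm up. It moves with the tray.
- tray_handle (a point): Centre of the tray's black upright handle plate, 63 mm above the bench: 50 mm wide (along the press's x), 12 mm thick (y), its top 78 mm above the bench and its bottom on the tray's top at 33 mm. It stands 100 mm to the press's -y side of the nest's centre, at the outer end of the tray.
- tray (a joint): Travel of the tray in m along the press's +y axis: 0 pulled out (nest 130 mm from the screw's axis), 0.130 fully home against the stop (nest under the screw). It takes about 3 N to slide.
- mould: Empty copper baking mould, an open cup 76 mm across and 90 mm tall, loose on the bench; to be left alone. Origin: centre of its underside.
- jar: Amber glass jar, 60 mm across, 85 mm tall, loose on the bench; to be left alone. Origin: centre of its underside.
- brush: Pastry brush 200 mm long lying on the bench; to be left alone. Origin: middle of its underside, x along its length.
Things that resemble listed ones, but are neither listed nor needed, are in the scene too. What is shaped like the part that bears tin_center but blue is not meant.

How it is judged:
By the outcome, as a careful person would: the job done as asked, in the order asked, and still so for the second after the job is handed in, with the robot touching nothing.
It also fails if it takes over 72 s, if anything falls off the work surface, if the arm or the gripper's body presses on something with over 40 N, if the wrist force passes 120 N, or if a joint passes its speed limit or range.

## Robot

A 6-joint arm with a two-finger parallel gripper is mounted at the origin on the work surface. World frame = base frame: x ahead of the robot, y to its left, z up, the work surface at z = 0. Lengths are in mm, angles in rad, forces in N, time in s.
With the tool pointing down it reaches from about 350 to 850 mm from the base axis. Payload 8.1 kg.
Tool frame: the origin (TCP) lies on the centre line of the jaws, within the pads' length; the fingertips stand 14 mm ahead of it and the grasp point (between the pads) lies 5 mm behind it (bot.tip_extent is the distance from the TCP to the fingertips, in mm); z points along the fingers, x is the direction in which the jaws open and shut, and the axes are right-handed (so a half turn about z gives the same grasp; the last joint's range is limited). The gripper opens to 85 mm and grips with 20 to 120 N. Pads are 22 mm wide; open, the fingers measure 114 mm over their backs; the gripper's body (76 mm by 85 mm) begins 54 mm behind the grasp point. The pads swing forward as they close: fully open they stand 13 mm farther back than shut.
Start: joints at [-1.194, 0.13, 1.488, -0, 1.523, -0.085], TCP at [267.356, -537.146, 245.292] pointing down, gripper open.
Joint ranges: [-2.96, 2.96], [-0.89, 2.26], [0.02, 2.5], [-1.34, 4.48], [0, 2.73], [-2.66, 2.66]. Speed limits (rad/s): [2.39, 2.39, 2.79, 3.14, 3.14, 3.14].

## Interface

Orientations are given as a unit quaternion [w, x, y, z].
In Python, from bench import bot gives the robot as it stands. The module is installed in compiled form; this text tells all that it offers.
- The arm moves only by the tool servo_tool, never from a script. Its argument "deltas" is a list of rows, each a list of 7 numbers: the turn, a rotation vector about the tool's x, y, z in degrees, then the shift along the tool's x, y, z in mm, then the opening, from 0 (shut) to 1 (fully open). A call has 1 to 8 rows; each row shifts and turns the commanded pose from where the row before left it, along the tool's axes as they then stand; what a row does not reach is not made up. A row lasts 1/8 s, in which the tool goes at most 62.5 mm and 10.7 degrees, less where a joint would pass 70% of its speed; a pose out of reach is approached as far as the arm can. A call is refused whole if a number of a shift passes 62.5 or a number of a turn 10.7, either way. A call with a gripper value outside its range is refused whole. The fingers move at their own pace and stop on an object; "grip_force" is the grip in N (left out, the last holds). Time passes only in rows, so rows that do not move let the fingers close. It gives the time, the measured TCP pose, the force and the opening at its end, in the units of the state.
- bot.read_state(): the state, without advancing time (a new reading comes with each control period).
- bot.read_camera(name): name is "scene" or "top"; returns a dict with "pixels" (480x640x3 uint8, blue, green, red), "fx", "fy", "cx", "cy" (pixels), "origin" and "attitude" of the camera in the world. Camera axes: x right, y down, z forward; pixel columns grow to the right and rows downward; lengths in mm; the calibration is good to about 2 mm. A picture is of the moment at which its call begins. There is no depth.
- bot.sign_off(): hands the job in, once; it reports no verdict.
The state is a dict: "time": time; "joint_pos": joint angles; "qd": joint speeds; "effort": joint torques, N m; "position": TCP position; "ee_rot": TCP orientation; "wrist_force": force on the tool from outside, world axes, zero at the start; "wrist_torque": the same for the moment, N m; "grip_width": opening from 0.0 (shut) to 1.0 (fully open).
Only numpy, scipy, OpenCV 4.12 (cv2) and the standard library are available. Lean on these libraries where they do the work, as an engineer would, in place of code of your own. Each camera call takes 0.05 s, during which the arm holds its last target. There are 200 camera calls.

## Working session

There is one attempt and no reset: what is moved stays moved. The work goes in short steps, Python scripts to look and compute and a tool call to move; the robot and the scene stay as the last step left them, time stands still between calls to the robot, and variables do not carry over. Pictures are saved under pics/ and viewed, about 8 in all and at most 12, crops included, and the job is handed in when it is done.

Besides the shell and the picture viewer there is one more tool, called in YAML: its name, and indented under it one key for each argument. servo_tool: Moves the arm, as the interface text tells. Its arguments: {"type":"object","properties":{"deltas":{"type":"array"},"grip_force":{"type":"number"}},"required":["deltas"]}

```bash
mkdir -p pics; cat > h.py <<'E'
import numpy as np, cv2
from bench import bot
from scipy.spatial.transform import Rotation as R
def rot(a):
    a=np.array(a,float)
    return a if a.shape==(3,3) else R.from_quat(np.r_[a[1:],a[0]]).as_matrix()
def ray(c,u,v): return rot(c["attitude"])@np.array([(u-c["cx"])/c["fx"],(v-c["cy"])/c["fy"],1])
def at_z(c,u,v,z):
    d=ray(c,u,v); o=np.array(c["origin"]); return o+d*(z-o[2])/d[2]
def proj(c,p):
    q=rot(c["attitude"]).T@(np.array(p)-np.array(c["origin"])); return c["fx"]*q[0]/q[2]+c["cx"],c["fy"]*q[1]/q[2]+c["cy"]
E
python3 - <<'E'
from h import *
for n in("scene","top"):
    c=bot.read_camera(n); cv2.imwrite(f"pics/{n}0.png",c["pixels"]); print(n,c["fx"],c["cx"],c["cy"],c["origin"],c["attitude"])
s=bot.read_state(); print(s)
E
```

```text
scene 488.2348078637331 313.91039491859874 246.49821682901876 [1394.0369908     3.10920192  976.82921883] [-0.27652916  0.63684305  0.66015086 -0.28664159]
top 572.0597131142115 325.6346368402319 239.4999877385228 [ 428.0464355   -48.70922009 1542.32542594] [-0.02688703  0.71555786 -0.69758382  0.02511676]
{'time': 0.1, 'joint_pos': array([-1.19438832e+00,  1.31128790e-01,  1.48917832e+00,  1.61582858e-05,
        1.52300038e+00, -8.54038894e-02]), 'qd': array([-1.27333115e-03, -1.47881483e-03, -1.34069611e-03,  1.34675044e-05,
        3.24101146e-04, -1.14753985e-03]), 'effort': array([ 1.76988928e-03, -5.70952713e+01, -5.01941943e+01, -5.75694253e-05,
        8.11456761e-03, -7.90815102e-05]), 'position': array([ 267.18975708, -536.69175814,  244.31918011]), 'ee_rot': array([-5.18447264e-04,  8.50167384e-01, -5.26511807e-01, -6.82965444e-04]), 'wrist_force': array([-1.03268536,  0.03076883,  0.11363776]), 'wrist_torque': array([-0.03188069, -0.00443734,  0.00690419]), 'grip_width': 0.9992945372080532}
```

View pics/top0.png

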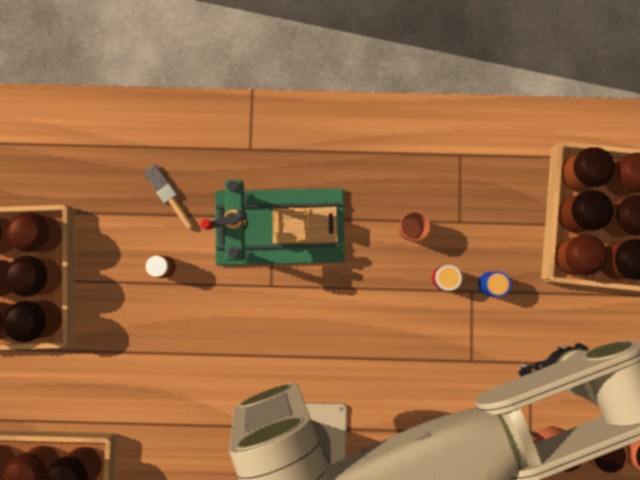

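View pics/scene0.png

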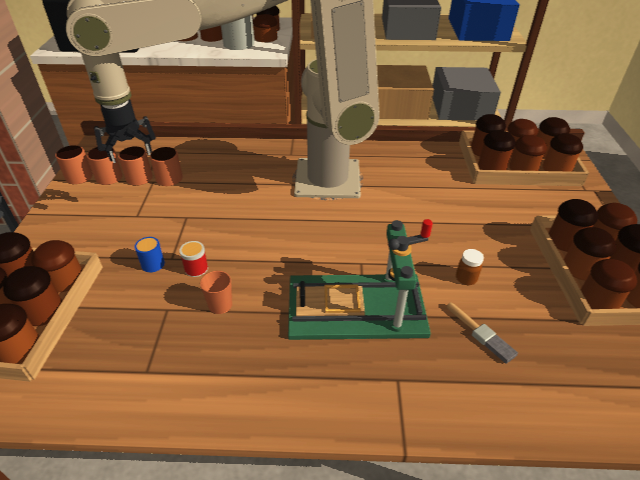

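Top view: the red tin is at (447,278) and the similar blue tin, not meant, at (495,284). The mould is at (415,227), the press beam at x≈233, the handle at (331,224), the knob at (206,224), the jar at (157,266) and the brush at (170,195). The red one fits the description; I'll confirm it in an enlarged crop.

```bash
python3 - <<'E'
from h import *
c=bot.read_camera("top"); p=c["pixels"]
cv2.imwrite("pics/crop1.png",cv2.resize(p[165:305,190:390],None,fx=4,fy=4,interpolation=cv2.INTER_CUBIC))
cv2.imwrite("pics/crop1b.png",cv2.resize(p[200:310,380:530],None,fx=5,fy=5,interpolation=cv2.INTER_CUBIC))
a=cv2.imread("pics/crop1.png"); b=cv2.resize(cv2.imread("pics/crop1b.png"),None,fx=.5,fy=.5)
b=cv2.copyMakeBorder(b,0,0,0,800-b.shape[1],cv2.BORDER_CONSTANT)[:240]
cv2.imwrite("pics/m1.png",np.vstack([a,b])[:835]) if 0 else None
# sub-pixel blobs
h=cv2.cvtColor(p,cv2.COLOR_BGR2HSV).astype(int); H,S,V=h[...,0],h[...,1],h[...,2]
def blob(m,r):
    k=np.zeros_like(m);k[r[1]:r[3],r[0]:r[2]]=1; m=(m&k.astype(bool)).astype('uint8')
    n,l,st,ce=cv2.connectedComponentsWithStats(m); i=1+np.argmax(st[1:,4]); return ce[i],st[i],l==i
red=((H<5)|(H>174))&(S>190)&(V>70)
print("knob",*blob(red,(190,205,222,240))[:2])
_,_,m=blob((S>-1)&(((H<5)|(H>172))&(S>150)|((V>170)&(S<170))),(428,258,468,298))
print("tin",*blob((((H<5)|(H>172))&(S>150))|((V>190)),(428,260,468,298))[:2])
g=(H>60)&(H<95)&(S>100)
ce,st,m=blob(g,(200,170,360,280)); print("green",ce,st)
ys,xs=np.nonzero(m); r=cv2.minAreaRect(np.c_[xs,ys].astype(np.float32)); print(r)
for q in cv2.boxPoints(r): print(q,at_z(c,*q,20))
E
```

```text
knob [205.85   223.7125] [201 219  11  10  80]
tin [446.66368515 276.98747764] [432 265  29  25 559]
green [282.64681892 255.37275693] [ 218  247  125   17 1226]
((280.0103759765625, 255.10328674316406), (14.066876411437988, 124.24017333984375), 89.01223754882812)
[217.77827 249.14177] [507.11415799 243.31400622  20.        ]
[341.99997 247.00002] [521.24212005 -87.58516694  20.        ]
[342.2425  261.06482] [483.77918404 -89.10710542  20.        ]
[218.02078 263.20654] [469.67441552 241.19368413  20.        ]
```

View pics/crop1.png

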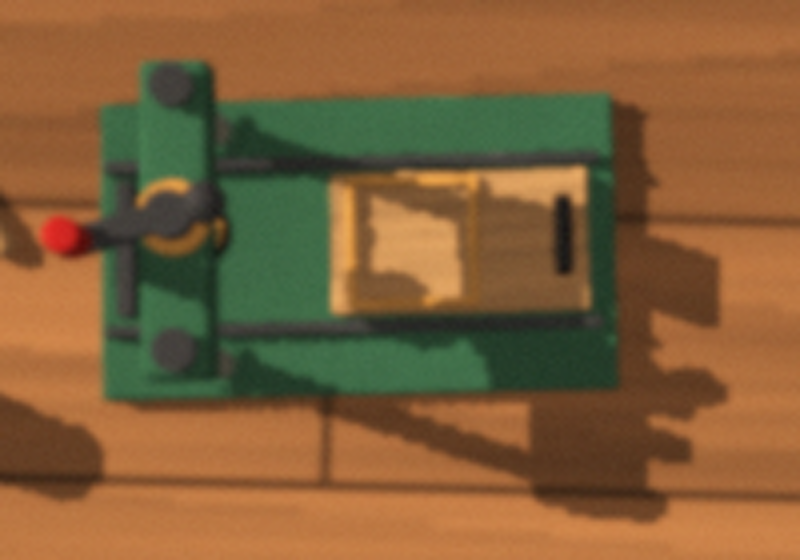

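View pics/crop1b.png

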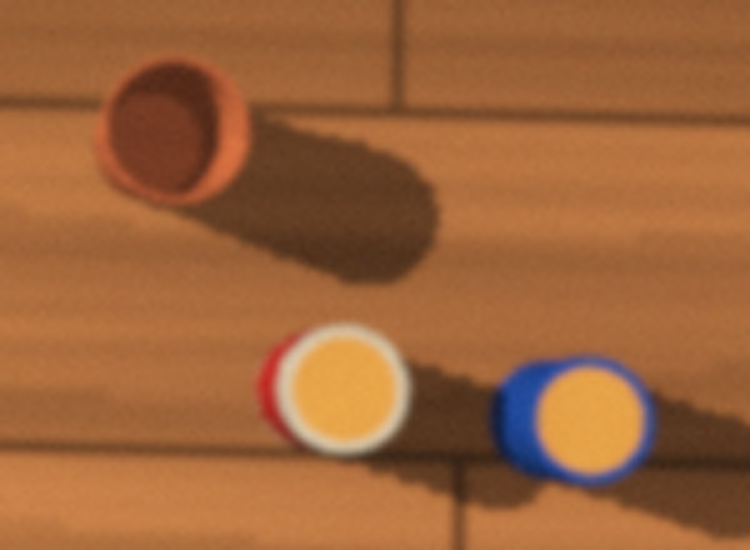

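Confirmed: the bright-lidded red tin's lid centre is at crop (344,389), which is px (448.4,277.4). The blue one is at crop (585,420). In the press crop, the base corners are (103,107), (611,95), (617,388) and (105,399). The handle is at (563,234), the nest at (412,244), the post caps at (171,84) and (176,350), and the knob at (65,236).

```bash
python3 - <<'E'
from h import *
c=bot.read_camera("top")
f=lambda x,y,z,s=4,o=(190,165):at_z(c,(x+.5)/s-.5+o[0],(y+.5)/s-.5+o[1],z)
P=np.array([f(x,y,20) for x,y in((103,107),(611,95),(617,388),(105,399))]); print(P.round(1))
# fit local (x,y) -> world
L=np.array([[100,80],[100,-265],[-100,-265],[-100,80]],float)
def fit(L,W):
    a=L-L.mean(0);b=W-W.mean(0); th=np.arctan2((a[:,0]*b[:,1]-a[:,1]*b[:,0]).sum(),(a*b).sum()); 
    M=np.array([[np.cos(th),-np.sin(th)],[np.sin(th),np.cos(th)]]); return th,W.mean(0)-M@L.mean(0),M
th,o,M=fit(L,P[:,:2]); print("press th",th,"o",o,"res",(P[:,:2]-(L@M.T+o)).round(1).tolist())
print("posts",f(171,84,205),f(176,350,205),"hub mid local",M.T@((f(171,84,207)+f(176,350,207))[:2]/2-o))
for n,a in dict(handle=(563,234,78),nest=(412,244,42),knob=(65,236,275)).items(): w=f(*a); print(n,w,"local",M.T@(w[:2]-o))
print("tin",f(344,389,75,5,(380,200)),"mould",f(172,132,90,5,(380,200)),"blue",f(590,420,75,5,(380,200)))
s=bot.read_state();print(R.from_quat(np.r_[s["ee_rot"][1:],s["ee_rot"][0]]).as_matrix().round(3),s["position"])
E
```

```text
[[662.2 255.9  20. ]
 [679.  -84.9  20. ]
 [482.4 -93.5  20. ]
 [466.4 246.8  20. ]]
press th 0.047257482813971005 o [568.13275515 173.46600873] res [[-2.0, -2.2], [-1.6, 1.6], [1.6, 2.5], [2.0, -1.9]]
posts [648.46814195 179.27319952 205.        ] [491.45922725 170.4566181  205.        ] hub mid local [1.66717064 0.98688481]
handle [578.43112744 -54.77573386  78.        ] local [  -0.49524105 -228.47342135]
nest [572.99217936  44.33888444  42.        ] local [  -1.24595278 -129.21252196]
knob [550.05877377 223.14135542 275.        ] local [-15.70714494  50.47370077]
tin [ 446.89299537 -360.13753406   75.        ] mould [ 575.23641324 -268.03816019   90.        ] blue [ 434.28095493 -485.9742801    75.        ]
[[ 0.446 -0.895 -0.   ]
 [-0.895 -0.446  0.001]
 [-0.001 -0.    -1.   ]] [ 267.25449174 -536.83091159  244.62126093]
```

servo_tool:
  deltas:
    - [0,0,-9.46,0,0,12,1]
    - [0,0,-9.46,0,0,12,1]
    - [0,0,-9.46,0,0,12,1]
    - [0,0,-9.46,0,0,12,1]
    - [0,0,-9.46,0,0,12,1]
    - [0,0,-9.46,0,0,12,1]
    - [0,0,-9.46,0,0,12,1]
    - [0,0,0,20,-18,0,1]

```text
time: 1.2
position: [285.2, -518.0, 159.5]
ee_rot: [-0.001, 1.0, 0.024, -0.001]
wrist_force: [0.3, 0.5, 0.4]
grip_width: 0.996
```

servo_tool:
  deltas:
    - [0,0,0,35,-31,0,1]
    - [0,0,0,40,-36,0,1]
    - [0,0,0,40,-36,0,1]
    - [0,0,0,35,-31,0,1]
    - [0,0,0,18,-16,0,1]
    - [0,0,0,0,0,0,1]

```text
time: 1.95
position: [448.3, -359.1, 161.1]
ee_rot: [-0.0, 1.0, 0.025, -0.0]
wrist_force: [-0.4, -0.8, -0.7]
grip_width: 1.002
```

```bash
cat > s.py <<'E'
from h import *
import sys
s=bot.read_state(); M=rot(s["ee_rot"]); print("t",round(s["time"],2),"pos",s["position"].round(1),"ang",np.degrees(np.arctan2(M[1,0],M[0,0])).round(2),"tilt",M[:,2].round(3),"F",s["wrist_force"].round(1),"T",s["wrist_torque"].round(2),"g",round(s["grip_width"],3))
if len(sys.argv)>1:
    t=np.array(list(map(float,sys.argv[1:4]))); print("tool delta",(M.T@(t-s["position"])).round(1))
E
python3 s.py 447 -360 45
```

```text
t 1.95 pos [ 448.3 -359.1  161.1] ang 2.84 tilt [-0.  0. -1.] F [-0.4 -0.8 -0.7] T [-0.   -0.03 -0.  ] g 1.002
tool delta [ -1.4   0.9 116.1]
```

servo_tool:
  deltas:
    - [0,0,0,-1,1,25,1]
    - [0,0,0,0,0,30,1]
    - [0,0,0,0,0,25,1]
    - [0,0,0,0,0,18,1]
    - [0,0,0,0,0,12,1]
    - [0,0,0,0,0,6,1]
    - [0,0,0,0,0,0,1]

```text
time: 2.82
position: [446.4, -361.7, 45.4]
ee_rot: [0.0, 1.0, 0.023, 0.0]
wrist_force: [-0.3, 0.1, 0.7]
grip_width: 0.999
```

```bash
python3 s.py 447 -360 45; python3 -c "
from h import *
c=bot.read_camera('scene'); cv2.imwrite('pics/s2.png',cv2.resize(c['pixels'][170:320,110:310],None,fx=4,fy=4))"
```

```text
t 2.83 pos [ 446.4 -361.7   45.4] ang 2.68 tilt [ 0. -0. -1.] F [-0.3  0.1  0.7] T [-0.01 -0.   -0.03] g 0.999
tool delta [ 0.7 -1.7  0.4]
```

View pics/s2.png

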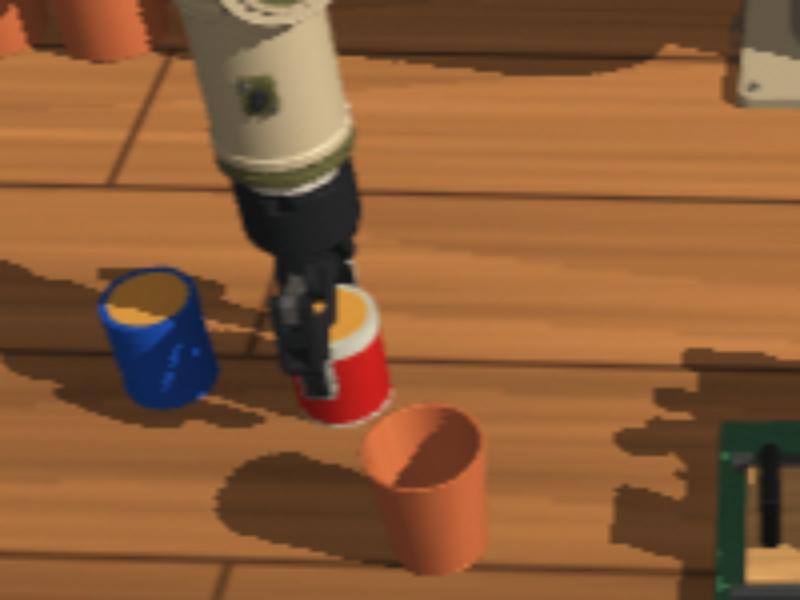

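The red tin is between the fingers, but the near finger at (315,385) looks left of the tin's middle. I'll compare it with projections.

```bash
python3 - <<'E'
from h import *
c=bot.read_camera("scene"); f=lambda p:((np.array(proj(c,p))-[110,170])*4).round()
for x,y in((447,-360),(447,-352),(447,-345)):
    t=np.linspace(0,6.28,60)
    for z in(0,75):
        q=np.array([f((x+32*np.cos(a),y+32*np.sin(a),z)) for a in t]); print(x,y,z,"L,R",q[:,0].min(),q[:,0].max(),"T,B",q[:,1].min(),q[:,1].max())
print(f((489,-361.7,33)))
c=bot.read_camera("top");p=c["pixels"]
cv2.imwrite("pics/t2.png",cv2.resize(p[225:325,400:520],None,fx=5,fy=5,interpolation=cv2.INTER_CUBIC))
E
```

```text
447 -360 0 L,R 300.0 392.0 T,B 358.0 423.0
447 -360 75 L,R 280.0 376.0 T,B 280.0 345.0
447 -352 0 L,R 311.0 404.0 T,B 358.0 423.0
447 -352 75 L,R 291.0 388.0 T,B 280.0 345.0
447 -345 0 L,R 321.0 414.0 T,B 358.0 423.0
447 -345 75 L,R 302.0 398.0 T,B 280.0 345.0
[322. 400.]
```

View pics/t2.png

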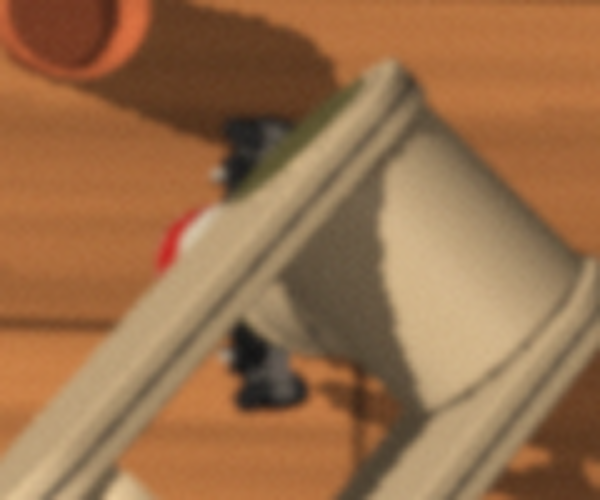

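Scene edges match a tin at about (447,-359); the top view is hidden by the arm. Closing.

servo_tool:
  deltas:
    - [0,0,0,0.5,-2,0,1]
    - [0,0,0,0,0,0,0]
    - [0,0,0,0,0,0,0]
    - [0,0,0,0,0,0,0]
    - [0,0,0,0,0,0,0]
    - [0,0,0,0,0,0,0]
  grip_force: 50

```text
time: 3.72
position: [446.9, -359.7, 45.8]
ee_rot: [0.0, 1.0, 0.023, 0.0]
wrist_force: [-1.8, 2.6, 5.8]
grip_width: 0.736
```

```bash
python3 s.py 572.6 44 150
```

```text
t 3.73 pos [ 446.9 -359.7   45.8] ang 2.68 tilt [ 0. -0. -1.] F [-1.8  2.6  5.8] T [0.27 0.13 0.03] g 0.736
tool delta [ 144.5 -397.4 -104.2]
```

servo_tool:
  deltas:
    - [0,0,0,0,0,-6,0]
    - [0,0,0,0,0,-16,0]
    - [0,0,0,0,0,-26,0]
    - [0,0,0,0,0,-26,0]
    - [0,0,0,0,0,-20,0]
    - [0,0,0,0,0,-12,0]
    - [0,0,0,5,-12,0,0]
    - [0,0,0,10,-25,0,0]

```text
time: 4.72
position: [459.6, -321.1, 150.2]
ee_rot: [-0.001, 1.0, 0.023, -0.001]
wrist_force: [-0.5, 0.4, -5.2]
grip_width: 0.739
```

servo_tool:
  deltas:
    - [0,0,0,14,-38,0,0]
    - [0,0,0,16,-46,0,0]
    - [0,0,0,18,-50,0,0]
    - [0,0,0,18,-50,0,0]
    - [0,0,0,18,-50,0,0]
    - [0,0,0,16,-46,0,0]
    - [0,0,0,13,-36,0,0]
    - [0,0,0,9,-25,0,0]

```text
time: 5.72
position: [564.9, 27.3, 149.6]
ee_rot: [-0.0, 1.0, 0.024, -0.001]
wrist_force: [-0.6, -0.9, -6.0]
grip_width: 0.739
```

servo_tool:
  deltas:
    - [0,0,0,5,-12,0,0]
    - [0,0,0,2,-6,0,0]
    - [0,0,0,0,0,0,0]

```text
time: 6.1
position: [571.8, 42.4, 150.9]
ee_rot: [0.0, 1.0, 0.023, -0.0]
wrist_force: [0.0, -0.9, -5.6]
grip_width: 0.74
```

```bash
python3 s.py 573.5 44 90; python3 -c "
from h import *
c=bot.read_camera('scene'); cv2.imwrite('pics/s3.png',cv2.resize(c['pixels'][190:350,260:460],None,fx=4,fy=3.75))"
```

```text
t 6.1 pos [571.8  42.4 150.9] ang 2.67 tilt [-0.001 -0.    -1.   ] F [ 0.  -0.9 -5.6] T [-0.    0.05  0.  ] g 0.74
tool delta [ 1.8 -1.5 60.9]
```

servo_tool:
  deltas:
    - [0,0,0,1.5,-1,12,0]
    - [0,0,0,0,0,18,0]
    - [0,0,0,0,0,16,0]
    - [0,0,0,0,0,8,0]
    - [0,0,0,0,0,2,0]
    - [0,0,0,0,0,0,0]

```text
time: 6.9
position: [573.8, 43.8, 95.6]
ee_rot: [0.0, 1.0, 0.023, 0.0]
wrist_force: [0.5, 0.3, -4.7]
grip_width: 0.737
```

```bash
python3 s.py 573.5 44 79; python3 -c "
from h import *
c=bot.read_camera('scene'); cv2.imwrite('pics/s3.png',cv2.resize(c['pixels'][210:350,270:450],None,fx=4.2,fy=4.2,interpolation=cv2.INTER_CUBIC))
f=lambda p:((np.array(proj(c,p))-[270,210])*4.2).round()
th=.0473;M=np.array([[np.cos(th),-np.sin(th)],[np.sin(th),np.cos(th)]])
for l in((43.5,-130-43.5),(43.5,-130+43.5),(-43.5,-130-43.5),(-43.5,-130+43.5)): print('curb',f((*(M@l+[568.5,174]),42)))
t=np.linspace(0,6.28,90);q=np.array([f((573.3+32*np.cos(a),43.5+32*np.sin(a),50)) for a in t]);print('tinbottom',q.min(0),q.max(0))"
```

```text
t 6.9 pos [573.8  43.8  95.6] ang 2.68 tilt [ 0.  0. -1.] F [ 0.5  0.3 -4.7] T [ 0.05 -0.    0.06] g 0.737
tool delta [-0.3 -0.2 16.6]
curb [231. 417.]
curb [379. 416.]
curb [227. 308.]
curb [368. 307.]
tinbottom [247. 311.] [354. 391.]
```

View pics/s3.png

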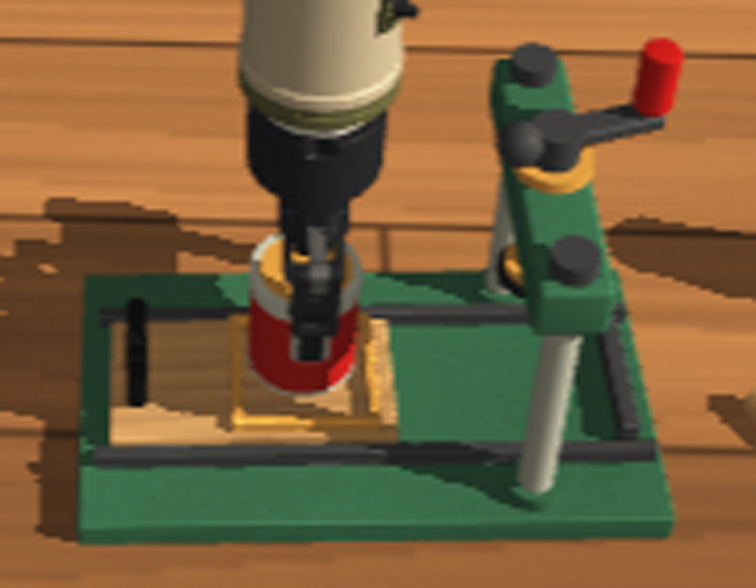

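The tin's base (248–357, front 392) and the curb corners (233,425), (380,420) match the predictions within about 1.5 mm, so the tin sits over the nest. Lowering.

servo_tool:
  deltas:
    - [0,0,0,0.7,0,4,0]
    - [0,0,0,0,0,4,0]
    - [0,0,0,0,0,3,0]
    - [0,0,0,0,0,2,0]
    - [0,0,0,0,0,1,0]
    - [0,0,0,0,0,0,0]

```text
time: 7.7
position: [574.2, 43.8, 81.3]
ee_rot: [-0.0, 1.0, 0.023, -0.0]
wrist_force: [-0.7, 1.1, -6.2]
grip_width: 0.738
```

servo_tool:
  deltas:
    - [0,0,0,0,0,0.7,0]
    - [0,0,0,0,0,0.6,0]
    - [0,0,0,0,0,0,0]

```text
time: 8.07
position: [574.2, 43.8, 79.9]
ee_rot: [-0.0, 1.0, 0.023, -0.0]
wrist_force: [0.4, -0.1, -5.6]
grip_width: 0.736
```

servo_tool:
  deltas:
    - [0,0,0,0,0,0.5,0]
    - [0,0,0,0,0,0.5,0]
    - [0,0,0,0,0,0,0]

```text
time: 8.45
position: [574.2, 43.8, 79.0]
ee_rot: [-0.0, 1.0, 0.023, -0.0]
wrist_force: [0.2, 0.5, -6.1]
grip_width: 0.74
```

servo_tool:
  deltas:
    - [0,0,0,0,0,0.6,0]
    - [0,0,0,0,0,0.4,0]
    - [0,0,0,0,0,0,0]

```text
time: 8.82
position: [574.3, 43.8, 78.9]
ee_rot: [0.0, 1.0, 0.023, 0.0]
wrist_force: [-4.9, -0.8, 3.7]
grip_width: 0.74
```

servo_tool:
  deltas:
    - [0,0,0,0,0,0.5,0]
    - [0,0,0,0,0,0.3,0]
    - [0,0,0,0,0,0,0]

```text
time: 9.2
position: [574.3, 43.8, 78.8]
ee_rot: [0.0, 1.0, 0.023, 0.0]
wrist_force: [-10.0, -0.7, 11.2]
grip_width: 0.739
```

Contact came at the seated height (on a curb it would have been about 88). Easing off and releasing.

servo_tool:
  deltas:
    - [0,0,0,0,0,-0.9,0]
    - [0,0,0,0,0,0,0.8]
    - [0,0,0,0,0,0,0.95]
    - [0,0,0,0,0,0,1]
    - [0,0,0,0,0,-5,1]
    - [0,0,0,0,0,-20,1]
    - [0,0,0,0,0,-30,1]
    - [0,0,0,0,0,-35,1]

```text
time: 10.2
position: [574.2, 43.8, 170.2]
ee_rot: [-0.0, 1.0, 0.023, 0.0]
wrist_force: [0.6, -0.3, 0.0]
grip_width: 1.001
```

```bash
python3 s.py 579 -65 160; python3 -c "
from h import *
c=bot.read_camera('scene'); cv2.imwrite('pics/s4.png',cv2.resize(c['pixels'][210:350,270:450],None,fx=4.2,fy=4.2,interpolation=cv2.INTER_CUBIC))"
```

```text
t 10.2 pos [574.2  43.8 170.2] ang 2.68 tilt [ 0.  0. -1.] F [ 0.6 -0.3  0. ] T [-0.01  0.01 -0.02] g 1.001
tool delta [ -0.3 108.9  10.2]
```

View pics/s4.png

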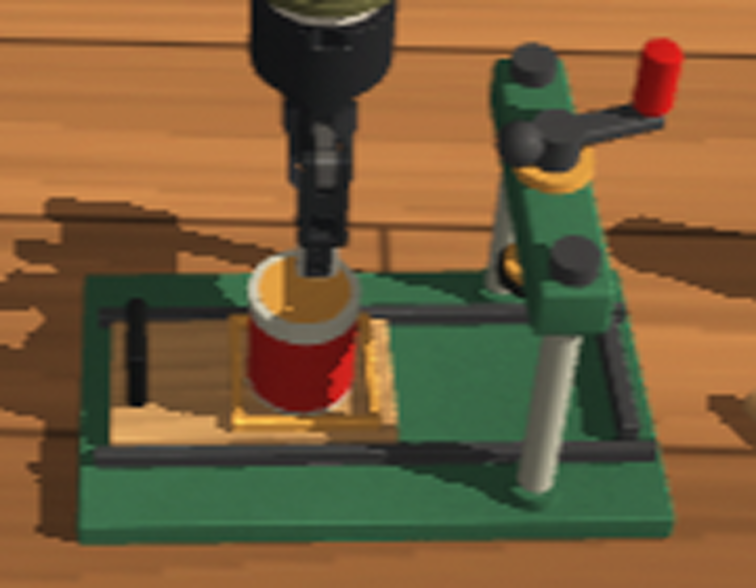

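The tin stands seated in the nest (lid at (305,285), upright, inside the curbs). Next: close the fingers, go behind the handle and push.

servo_tool:
  deltas:
    - [0,0,0,0,12,0,0]
    - [0,0,0,0,30,0,0]
    - [0,0,0,0,40,0,0]
    - [0,0,0,0,35,0,0]
    - [0,0,0,0,15,0,0]
    - [0,0,0,0,5,12,0]
    - [0,0,0,0,0,25,0]
    - [0,0,0,0,0,30,0]

```text
time: 11.25
position: [580.6, -92.1, 99.9]
ee_rot: [-0.0, 1.0, 0.024, 0.0]
wrist_force: [0.4, -0.4, -0.6]
grip_width: -0.0
```

servo_tool:
  deltas:
    - [0,0,0,0,0,24,0]
    - [0,0,0,0,0,12,0]
    - [0,0,0,0,0,5,0]
    - [0,0,0,0,-6,0,0]
    - [0,0,0,0,-6,0,0]
    - [0,0,0,0,-3,0,0]

```text
time: 12.0
position: [580.6, -77.5, 61.1]
ee_rot: [0.0, 1.0, 0.024, 0.001]
wrist_force: [0.3, 0.0, -0.7]
grip_width: 0.001
```

```bash
python3 s.py 574.1 56 62
```

```text
t 12.0 pos [580.6 -77.5  61.1] ang 2.71 tilt [ 0.002 -0.    -1.   ] F [ 0.3  0.  -0.7] T [-0.01  0.01  0.08] g 0.001
tool delta [-1.000e-01 -1.337e+02 -1.000e+00]
```

servo_tool:
  deltas:
    - [0,0,0,0,-2,0,0]
    - [0,0,0,0,-3,0,0]
    - [0,0,0,0,-4,0,0]
    - [0,0,0,0,-6,0,0]
    - [0,0,0,0,-7,0,0]
    - [0,0,0,0,-8,0,0]
    - [0,0,0,0,-8,0,0]
    - [0,0,0,0,-8,0,0]

```text
time: 13.0
position: [577.9, -31.4, 60.2]
ee_rot: [0.0, 1.0, 0.023, 0.0]
wrist_force: [0.2, -1.6, 2.2]
grip_width: -0.006
```

servo_tool:
  deltas:
    - [0,0,0,0,-8,0,0]
    - [0,0,0,0,-8,0,0]
    - [0,0,0,0,-8,0,0]
    - [0,0,0,0,-8,0,0]
    - [0,0,0,0,-8,0,0]
    - [0,0,0,0,-8,0,0]
    - [0,0,0,0,-6,0,0]
    - [0,0,0,0,-4,0,0]

```text
time: 14.0
position: [575.0, 26.3, 60.0]
ee_rot: [-0.0, 1.0, 0.024, -0.0]
wrist_force: [0.2, -3.0, 1.1]
grip_width: 0.003
```

servo_tool:
  deltas:
    - [0,0,0,0,-4,0,0]
    - [0,0,0,0,-4,0,0]
    - [0,0,0,0,-4,0,0]
    - [0,0,0,0,-3,0,0]
    - [0,0,0,0,-2,0,0]

```text
time: 14.62
position: [574.2, 43.0, 60.1]
ee_rot: [-0.0, 1.0, 0.023, -0.0]
wrist_force: [0.8, -2.6, 1.4]
grip_width: -0.001
```

servo_tool:
  deltas:
    - [0,0,0,0,-3,0,0]
    - [0,0,0,0,-3,0,0]
    - [0,0,0,0,-2,0,0]
    - [0,0,0,0,-2,0,0]
    - [0,0,0,0,-1,0,0]
    - [0,0,0,0,0,0,0]

```text
time: 15.38
position: [573.7, 54.0, 60.0]
ee_rot: [-0.0, 1.0, 0.023, -0.0]
wrist_force: [-1.0, -1.4, -0.6]
grip_width: 0.002
```

servo_tool:
  deltas:
    - [0,0,0,0,-1,0,0]
    - [0,0,0,0,-1,0,0]
    - [0,0,0,0,-1,0,0]
    - [0,0,0,0,0,0,0]

```text
time: 15.88
position: [573.6, 57.0, 60.0]
ee_rot: [-0.0, 1.0, 0.023, -0.0]
wrist_force: [0.2, -1.7, 0.2]
grip_width: 0.002
```

servo_tool:
  deltas:
    - [0,0,0,0,-1,0,0]
    - [0,0,0,0,-1,0,0]
    - [0,0,0,0,0,0,0]

```text
time: 16.25
position: [573.5, 57.3, 60.1]
ee_rot: [0.001, 1.0, 0.023, -0.0]
wrist_force: [-0.1, -10.3, 0.8]
grip_width: 0.0
```

servo_tool:
  deltas:
    - [0,0,0,0,-1,0,0]
    - [0,0,0,0,-1,0,0]
    - [0,0,0,0,0,0,0]

```text
time: 16.62
position: [573.5, 57.3, 60.1]
ee_rot: [0.003, 1.0, 0.023, -0.0]
wrist_force: [-0.9, -19.4, 0.7]
grip_width: 0.002
```

The tray hit its stop at TCP y=57.3 (expected about 57). Backing off, rising and going over the knob.

servo_tool:
  deltas:
    - [0,0,0,0,6,0,0]
    - [0,0,0,0,14,0,0]
    - [0,0,0,0,14,-12,0]
    - [0,0,0,0,0,-30,0]
    - [0,0,0,0,0,-45,0]
    - [0,0,0,0,0,-50,0]
    - [0,0,0,0,0,-50,0]
    - [0,0,0,0,0,-40,0]

```text
time: 17.62
position: [575.4, 26.3, 290.8]
ee_rot: [0.0, 1.0, 0.023, 0.002]
wrist_force: [0.3, -0.7, -0.3]
grip_width: -0.002
```

servo_tool:
  deltas:
    - [0,0,0,-1,-12,-20,0.7]
    - [0,0,0,-2,-28,-8,0.7]
    - [0,0,0,-3,-42,0,0.7]
    - [0,0,0,-3,-42,0,0.7]
    - [0,0,0,-3,-40,0,0.7]
    - [0,0,0,-2,-25,0,0.7]
    - [0,0,0,-1,-8,0,0.7]
    - [0,0,0,0,0,0,0.7]

```text
time: 18.62
position: [550.5, 223.0, 314.5]
ee_rot: [0.0, 1.0, 0.024, -0.0]
wrist_force: [0.1, -0.5, 0.4]
grip_width: 0.699
```

```bash
python3 s.py 550 223.5 255; python3 -c "
from h import *
c=bot.read_camera('scene'); cv2.imwrite('pics/s5.png',cv2.resize(c['pixels'][170:350,260:460],None,fx=4,fy=3.3333,interpolation=cv2.INTER_CUBIC))
p=c['pixels'];h=cv2.cvtColor(p,cv2.COLOR_BGR2HSV)
m=(((h[...,0]<5)|(h[...,0]>174))&(h[...,1]>150)&(h[...,2]>80)).astype('uint8');m[:200]=0;m[245:]=0;m[:,:400]=0;m[:,450:]=0
print(cv2.connectedComponentsWithStats(m)[2:])
for q in((550,223.3),(549,225)):print(q,[np.round(proj(c,(*q,z)),1) for z in(235,255,275)])"
```

```text
t 18.62 pos [550.5 223.  314.5] ang 2.72 tilt [-0.001 -0.    -1.   ] F [ 0.1 -0.5  0.4] T [ 0.04 -0.02  0.06] g 0.699
tool delta [-0.5 -0.6 59.5]
(array([[     0,      0,    640,    480, 307052],
       [   421,    219,     12,     19,    148]], dtype=int32), array([[319.44864062, 239.50527924],
       [426.05405405, 228.5472973 ]]))
(550, 223.3) [array([423.3, 234.1]), array([424.7, 227.4]), array([426.1, 220.7])]
(549, 225) [array([424. , 233.8]), array([425.4, 227.2]), array([426.8, 220.4])]
```

View pics/s5.png

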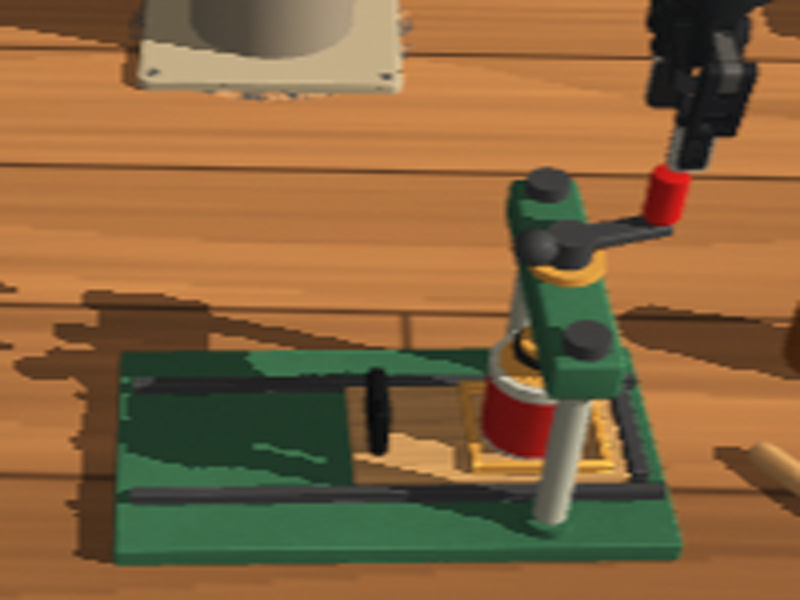

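Tray home, tin upright under the beam, knob at (665,195). Both cameras together put the knob at about (549.5,225). Descending and gripping it.

servo_tool:
  deltas:
    - [0,0,0,-0.8,-2,12,0.7]
    - [0,0,0,0,0,18,0.7]
    - [0,0,0,0,0,16,0.7]
    - [0,0,0,0,0,9,0.7]
    - [0,0,0,0,0,3,0.7]
    - [0,0,0,0,0,0,0]
    - [0,0,0,0,0,0,0]
    - [0,0,0,0,0,0,0]
  grip_force: 45

```text
time: 19.68
position: [550.7, 225.0, 258.2]
ee_rot: [-0.0, 1.0, 0.023, 0.001]
wrist_force: [2.6, 0.1, 2.1]
grip_width: 0.244
```

servo_tool:
  deltas:
    - [0,0,0,0,0,0,0]
    - [0,0,0,0,0,0,0]

```text
time: 19.92
position: [550.7, 225.0, 258.2]
ee_rot: [-0.0, 1.0, 0.023, 0.001]
wrist_force: [3.5, -0.6, 5.0]
grip_width: 0.239
```

```bash
python3 s.py 550 225 255; python3 -c "
from h import *
c=bot.read_camera('scene'); print(bot.read_state()['joint_pos'])"
```

```text
t 19.93 pos [550.7 225.  258.2] ang 2.67 tilt [ 0.002  0.001 -1.   ] F [ 3.5 -0.6  5. ] T [ 0.04 -0.57  0.03] g 0.239
tool delta [-0.7 -0.   3.2]
[ 3.01801003e-01  1.09272528e-01  1.48767048e+00 -1.56979292e-04
  1.54231370e+00  2.55158005e-01]
```

```bash
cat > c.py <<'E'
import numpy as np,sys
a0,step,n,per=map(float,sys.argv[1:5]); Rr=55
a=np.radians(a0-step*np.arange(n+1)); P=np.round(Rr*np.c_[np.cos(a),-np.sin(a)],1); D=np.diff(P,axis=0).round(1)
for i in range(0,int(n),int(per)): print(f"{a0-step*i:.1f}:",[[0,0,0,*map(float,d),0,0] for d in D[i:i+int(per)]])
E
python3 c.py 106.8 6 60 5
```

```text
106.8: [[0, 0, 0, 5.6, -1.3, 0, 0], [0, 0, 0, 5.7, -0.8, 0, 0], [0, 0, 0, 5.8, -0.2, 0, 0], [0, 0, 0, 5.7, 0.4, 0, 0], [0, 0, 0, 5.7, 1.1, 0, 0]]
76.8: [[0, 0, 0, 5.5, 1.6, 0, 0], [0, 0, 0, 5.3, 2.1, 0, 0], [0, 0, 0, 5.1, 2.8, 0, 0], [0, 0, 0, 4.8, 3.2, 0, 0], [0, 0, 0, 4.4, 3.7, 0, 0]]
46.8: [[0, 0, 0, 3.9, 4.2, 0, 0], [0, 0, 0, 3.6, 4.5, 0, 0], [0, 0, 0, 3.0, 4.9, 0, 0], [0, 0, 0, 2.5, 5.2, 0, 0], [0, 0, 0, 2.0, 5.4, 0, 0]]
16.8: [[0, 0, 0, 1.3, 5.6, 0, 0], [0, 0, 0, 0.8, 5.7, 0, 0], [0, 0, 0, 0.2, 5.8, 0, 0], [0, 0, 0, -0.4, 5.7, 0, 0], [0, 0, 0, -1.1, 5.7, 0, 0]]
-13.2: [[0, 0, 0, -1.6, 5.5, 0, 0], [0, 0, 0, -2.1, 5.3, 0, 0], [0, 0, 0, -2.8, 5.1, 0, 0], [0, 0, 0, -3.2, 4.8, 0, 0], [0, 0, 0, -3.7, 4.4, 0, 0]]
-43.2: [[0, 0, 0, -4.2, 3.9, 0, 0], [0, 0, 0, -4.5, 3.6, 0, 0], [0, 0, 0, -4.9, 3.0, 0, 0], [0, 0, 0, -5.2, 2.5, 0, 0], [0, 0, 0, -5.4, 2.0, 0, 0]]
-73.2: [[0, 0, 0, -5.6, 1.3, 0, 0], [0, 0, 0, -5.7, 0.8, 0, 0], [0, 0, 0, -5.8, 0.2, 0, 0], [0, 0, 0, -5.7, -0.4, 0, 0], [0, 0, 0, -5.7, -1.1, 0, 0]]
-103.2: [[0, 0, 0, -5.5, -1.6, 0, 0], [0, 0, 0, -5.3, -2.1, 0, 0], [0, 0, 0, -5.1, -2.8, 0, 0], [0, 0, 0, -4.8, -3.2, 0, 0], [0, 0, 0, -4.4, -3.7, 0, 0]]
-133.2: [[0, 0, 0, -3.9, -4.2, 0, 0], [0, 0, 0, -3.6, -4.5, 0, 0], [0, 0, 0, -3.0, -4.9, 0, 0], [0, 0, 0, -2.5, -5.2, 0, 0], [0, 0, 0, -2.0, -5.4, 0, 0]]
-163.2: [[0, 0, 0, -1.3, -5.6, 0, 0], [0, 0, 0, -0.8, -5.7, 0, 0], [0, 0, 0, -0.2, -5.8, 0, 0], [0, 0, 0, 0.4, -5.7, 0, 0], [0, 0, 0, 1.1, -5.7, 0, 0]]
-193.2: [[0, 0, 0, 1.6, -5.5, 0, 0], [0, 0, 0, 2.1, -5.3, 0, 0], [0, 0, 0, 2.8, -5.1, 0, 0], [0, 0, 0, 3.2, -4.8, 0, 0], [0, 0, 0, 3.7, -4.4, 0, 0]]
-223.2: [[0, 0, 0, 4.2, -3.9, 0, 0], [0, 0, 0, 4.5, -3.6, 0, 0], [0, 0, 0, 4.9, -3.0, 0, 0], [0, 0, 0, 5.2, -2.5, 0, 0], [0, 0, 0, 5.4, -2.0, 0, 0]]
```

servo_tool:
  deltas:
    - [0,0,0,5.6,-1.3,0,0]
    - [0,0,0,5.7,-0.8,0,0]
    - [0,0,0,5.8,-0.2,0,0]

```text
time: 20.35
position: [565.7, 228.0, 258.1]
ee_rot: [0.0, 1.0, 0.024, -0.001]
wrist_force: [-8.3, -2.1, 12.2]
grip_width: 0.24
```

servo_tool:
  deltas:
    - [0,0,0,5.7,0.4,0,0]
    - [0,0,0,5.7,1.1,0,0]

```text
time: 20.6
position: [577.0, 227.6, 258.1]
ee_rot: [-0.0, 1.0, 0.024, -0.001]
wrist_force: [-8.8, -0.1, 10.8]
grip_width: 0.241
```

servo_tool:
  deltas:
    - [0,0,0,5.5,1.6,0,0]
    - [0,0,0,5.3,2.1,0,0]

```text
time: 20.85
position: [588.0, 224.8, 258.1]
ee_rot: [-0.001, 1.0, 0.024, -0.001]
wrist_force: [-8.8, 2.6, 10.7]
grip_width: 0.244
```

servo_tool:
  deltas:
    - [0,0,0,5.1,2.8,0,0]
    - [0,0,0,4.8,3.2,0,0]
    - [0,0,0,4.4,3.7,0,0]

```text
time: 21.22
position: [602.8, 216.5, 258.1]
ee_rot: [-0.001, 1.0, 0.024, -0.001]
wrist_force: [-8.4, 4.8, 10.2]
grip_width: 0.241
```

servo_tool:
  deltas:
    - [0,0,0,3.9,4.2,0,0]
    - [0,0,0,3.6,4.5,0,0]

```text
time: 21.48
position: [611.0, 208.6, 258.1]
ee_rot: [-0.002, 1.0, 0.024, -0.001]
wrist_force: [-5.4, 6.8, 8.3]
grip_width: 0.241
```

servo_tool:
  deltas:
    - [0,0,0,3.0,4.9,0,0]
    - [0,0,0,2.5,5.2,0,0]

```text
time: 21.72
position: [617.4, 199.1, 258.1]
ee_rot: [-0.002, 1.0, 0.024, 0.0]
wrist_force: [-2.7, 9.2, 7.8]
grip_width: 0.244
```

servo_tool:
  deltas:
    - [0,0,0,2.0,5.4,0,0]
    - [0,0,0,1.3,5.6,0,0]

```text
time: 21.98
position: [621.7, 188.4, 258.2]
ee_rot: [-0.002, 1.0, 0.024, 0.001]
wrist_force: [1.4, 10.0, 5.0]
grip_width: 0.241
```

servo_tool:
  deltas:
    - [0,0,0,0.8,5.7,0,0]
    - [0,0,0,0.2,5.8,0,0]

```text
time: 22.22
position: [623.8, 176.8, 258.2]
ee_rot: [-0.002, 1.0, 0.024, 0.001]
wrist_force: [4.4, 9.6, 4.2]
grip_width: 0.238
```

servo_tool:
  deltas:
    - [0,0,0,-0.4,5.7,0,0]
    - [0,0,0,-1.1,5.7,0,0]

```text
time: 22.48
position: [623.3, 165.0, 258.2]
ee_rot: [-0.002, 1.0, 0.024, 0.002]
wrist_force: [6.9, 7.9, 3.1]
grip_width: 0.239
```

servo_tool:
  deltas:
    - [0,0,0,-1.0,5.5,0,0]
    - [0,0,0,-1.6,5.3,0,0]

```text
time: 22.72
position: [620.8, 154.7, 258.2]
ee_rot: [-0.002, 1.0, 0.024, 0.001]
wrist_force: [3.5, 13.0, 4.2]
grip_width: 0.238
```

servo_tool:
  deltas:
    - [0,0,0,-2.8,5.1,0,0]
    - [0,0,0,-3.2,4.8,0,0]

```text
time: 22.98
position: [615.9, 144.4, 258.2]
ee_rot: [-0.002, 1.0, 0.024, 0.002]
wrist_force: [8.9, 10.4, 2.1]
grip_width: 0.24
```

servo_tool:
  deltas:
    - [0,0,0,-3.7,4.4,0,0]
    - [0,0,0,-4.2,3.9,0,0]

```text
time: 23.22
position: [608.8, 135.2, 258.2]
ee_rot: [-0.002, 1.0, 0.024, 0.003]
wrist_force: [11.4, 8.2, 0.6]
grip_width: 0.248
```

servo_tool:
  deltas:
    - [0,0,0,-4.5,3.6,0,0]
    - [0,0,0,-4.9,3.0,0,0]

```text
time: 23.48
position: [600.1, 127.7, 258.2]
ee_rot: [-0.001, 1.0, 0.024, 0.003]
wrist_force: [13.2, 7.1, 1.3]
grip_width: 0.245
```

servo_tool:
  deltas:
    - [0,0,0,-5.2,2.5,0,0]
    - [0,0,0,-5.4,2.0,0,0]

```text
time: 23.72
position: [589.9, 122.2, 258.2]
ee_rot: [-0.001, 1.0, 0.024, 0.003]
wrist_force: [13.9, 5.7, 0.4]
grip_width: 0.24
```

```bash
python3 s.py
```

```text
t 23.73 pos [589.9 122.2 258.2] ang 2.71 tilt [ 0.006  0.002 -1.   ] F [13.9  5.7  0.4] T [ 0.77 -2.15  0.  ] g 0.24
```

```bash
cat > f.py <<'E'
import numpy as np
from scipy.optimize import least_squares
from data import D
D=np.array(D,float); P=D[:,:2]
r=least_squares(lambda q:np.hypot(*(P-q).T)-55,[569,173]); c=r.x; print("c",c.round(2),"res",r.fun.round(2).tolist())
a=np.unwrap(np.arctan2(*(P-c).T[::-1]))
for i in range(len(D)):
    t=np.array([np.sin(a[i]),-np.cos(a[i])]); n=np.array([np.cos(a[i]),np.sin(a[i])])
    print(f"turn {np.degrees(a[0]-a[i]):6.1f}  Ft {-D[i,2:]@t:5.1f}  Fr {D[i,2:]@n:5.1f}")
E
cat > data.py <<'E'
D=[[550.7,225.0,3.5,-.6],[565.7,228,-8.3,-2.1],[577,227.6,-8.8,-.1],[588,224.8,-8.8,2.6],[602.8,216.5,-8.4,4.8],[611,208.6,-5.4,6.8],[617.4,199.1,-2.7,9.2],[621.7,188.4,1.4,10],[623.8,176.8,4.4,9.6],[623.3,165,6.9,7.9],
[620.8,154.7,3.5,13],[615.9,144.4,8.9,10.4],[608.8,135.2,11.4,8.2],[600.1,127.7,13.2,7.1],[589.9,122.2,13.9,5.7],
]
E
python3 f.py
```

```text
c [568.95 173.12] res [0.0, -0.02, 0.08, 0.08, 0.03, 0.02, -0.02, -0.08, -0.03, -0.05, 0.02, 0.03, 0.0, 0.07, 0.06]
turn    0.0  Ft  -3.1  Fr  -1.7
turn   16.0  Ft   8.4  Fr  -1.6
turn   27.8  Ft   8.7  Fr  -1.4
turn   39.6  Ft   9.2  Fr  -0.6
turn   57.3  Ft   9.6  Fr  -1.4
turn   69.2  Ft   8.7  Fr   0.3
turn   81.2  Ft   9.4  Fr   2.0
turn   93.2  Ft   9.2  Fr   4.1
turn  105.5  Ft   9.3  Fr   5.0
turn  117.9  Ft   8.8  Fr   5.7
turn  128.9  Ft  13.4  Fr  -1.1
turn  140.8  Ft  13.5  Fr   2.2
turn  153.0  Ft  13.8  Fr   2.6
turn  164.9  Ft  14.9  Fr   1.6
turn  177.0  Ft  15.0  Fr   0.0
```

The contact step is clear: tangential force 9 → 13.4 N between 118° and 129° of turn, with the right slope after. I take contact at about 123°, so the target is about 213°, with 36° still to go.

servo_tool:
  deltas:
    - [0,0,0,-5.6,1.3,0,0]
    - [0,0,0,-5.7,0.8,0,0]
    - [0,0,0,-5.8,0.2,0,0]

```text
time: 24.1
position: [573.2, 118.2, 258.2]
ee_rot: [-0.0, 1.0, 0.023, 0.003]
wrist_force: [15.1, 1.7, -0.6]
grip_width: 0.244
```

servo_tool:
  deltas:
    - [0,0,0,-5.7,-0.4,0,0]
    - [0,0,0,-5.7,-1.1,0,0]

```text
time: 24.35
position: [561.8, 118.6, 258.2]
ee_rot: [0.0, 1.0, 0.023, 0.003]
wrist_force: [15.0, -2.0, 0.2]
grip_width: 0.241
```

servo_tool:
  deltas:
    - [0,0,0,0,0,0,0]
    - [0,0,0,0,0,0,0]

```text
time: 24.6
position: [561.2, 118.7, 258.2]
ee_rot: [0.0, 1.0, 0.023, 0.003]
wrist_force: [11.4, -1.3, 1.4]
grip_width: 0.243
```

```bash
python3 - <<'E'
from h import *
s=bot.read_state(); p=s["position"][:2]-[568.95,173.12]; print(s["position"],s["wrist_force"], "turn",109.4-np.degrees(np.arctan2(p[1],p[0])), 'start',np.degrees(np.arctan2(225-173.12,550.7-568.95)))
E
```

```text
[561.19962099 118.6625828  258.17937722] [11.41600605 -1.3492685   1.40261028] turn 207.49993897050476 start 109.38051187044934
```

servo_tool:
  deltas:
    - [0,0,0,-2.9,-0.7,0,0]
    - [0,0,0,-2.6,-0.9,0,0]
    - [0,0,0,0,0,0,0]

```text
time: 24.98
position: [556.1, 119.6, 258.2]
ee_rot: [0.0, 1.0, 0.023, 0.003]
wrist_force: [13.8, -3.9, 1.4]
grip_width: 0.242
```

servo_tool:
  deltas:
    - [0,0,0,1.0,0,0,0]
    - [0,0,0,1.2,0.2,0,0]
    - [0,0,0,0,0,0,0]

```text
time: 25.35
position: [556.4, 119.7, 258.2]
ee_rot: [0.0, 1.0, 0.023, 0.001]
wrist_force: [0.6, -3.4, 6.5]
grip_width: 0.246
```

```bash
python3 - <<'E'
from h import *
s=bot.read_state(); p=s["position"][:2]-[568.95,173.12]; print(s["position"],s["wrist_force"], "turn",109.4-np.degrees(np.arctan2(p[1],p[0])))
E
```

```text
[556.38538915 119.68509953 258.16830239] [ 0.57896691 -3.39506793  6.49760974] turn 212.632079767986
```

servo_tool:
  deltas:
    - [0,0,0,0,0,0,0.4]
    - [0,0,0,0,0,0,0.6]
    - [0,0,0,0,0,0,0.6]
    - [0,0,0,0,0,-8,0.6]
    - [0,0,0,0,0,-20,0.6]
    - [0,0,0,0,0,-30,0.6]
    - [0,0,0,0,0,-30,0.6]
    - [0,0,0,0,0,-15,0.6]

```text
time: 26.35
position: [556.7, 120.4, 363.9]
ee_rot: [-0.0, 1.0, 0.023, 0.002]
wrist_force: [0.4, -0.2, -0.9]
grip_width: 0.597
```

servo_tool:
  deltas:
    - [0,0,0,-5,25,0,0.6]
    - [0,0,0,-10,45,0,0.6]
    - [0,0,0,-10,50,0,0.6]
    - [0,0,0,-10,50,0,0.6]
    - [0,0,0,-10,40,0,0.6]
    - [0,0,0,-5,15,0,0.6]
    - [0,0,0,0,0,0,0.6]

```text
time: 27.22
position: [516.4, -107.2, 360.3]
ee_rot: [-0.0, 1.0, 0.023, 0.0]
wrist_force: [0.5, 0.1, -0.2]
grip_width: 0.601
```

```bash
python3 s.py; python3 -c "
from h import *
c=bot.read_camera('scene'); a=cv2.resize(c['pixels'][190:350,270:450],None,fx=3.6,fy=3.6,interpolation=cv2.INTER_CUBIC); cv2.imwrite('pics/s6.png',a)
t=bot.read_camera('top');p=t['pixels'];h=cv2.cvtColor(p,cv2.COLOR_BGR2HSV)
m=(((h[...,0]<5)|(h[...,0]>174))&(h[...,1]>150)&(h[...,2]>80)).astype('uint8');m[:180]=0;m[260:]=0;m[:,:200]=0;m[:,280:]=0
_,_,st,ce=cv2.connectedComponentsWithStats(m)
for q,e in zip(st[1:],ce[1:]):
  w=at_z(t,*e,275);print(q,w, 'turn',109.4-np.degrees(np.arctan2(w[1]-173.1,w[0]-569)))
o=cv2.imread('pics/top0.png');d=cv2.absdiff(o,p).max(2)
for n,(u,v) in dict(mould=(415,227),blue=(495,284),jar=(157,266),brush=(170,195)).items(): print(n,d[v-14:v+14,u-14:u+14].mean().round(1))"
```

```text
t 27.23 pos [ 516.4 -107.2  360.3] ang 2.59 tilt [ 0.  0. -1.] F [ 0.5  0.1 -0.2] T [ 0.04  0.06 -0.02] g 0.601
[247 218  11  12  86] [554.64307157 120.02500944 275.        ] turn 214.5364174490714
[253 233   1   1   1] [531.78273163 117.49239818 275.        ] turn 233.19375512188634
[248 235   2   2   3] [525.59280053 126.91686424 275.        ] turn 242.62527101908705
[251 235   1   1   1] [527.2103974  121.78273055 275.        ] turn 238.55723544793534
mould 47.6
blue 21.4
jar 3.7
brush 3.4
```

View pics/s6.png

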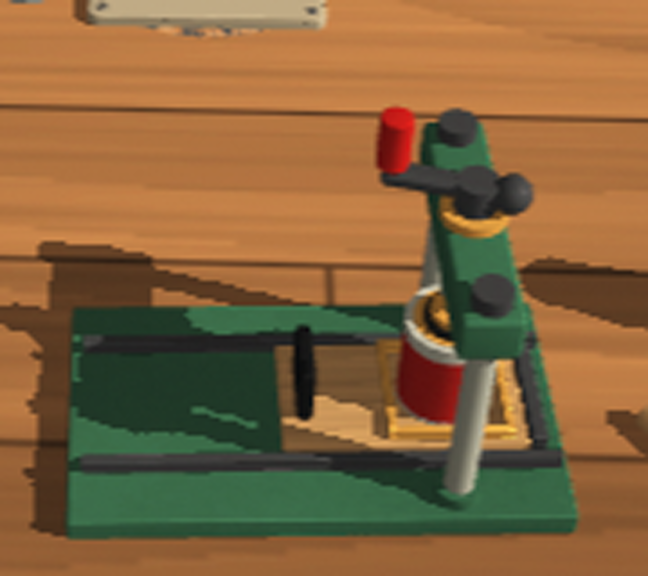

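The pad is on the lid, the tin is intact and upright, the tray is home, and the crank is free at about 213°. The mould region differs in the top view, probably because the arm or its shadow covers it; checking in the scene view.

```bash
python3 -c "
from h import *
p=bot.read_camera('scene')['pixels'];o=cv2.imread('pics/scene0.png')
def bb(i,lo,hi,r):
  h=cv2.cvtColor(i,cv2.COLOR_BGR2GRAY)[r[1]:r[3],r[0]:r[2]]; return h
for n,r in dict(mould=(198,270,235,315),blue=(133,233,165,273),jar=(455,248,485,286),brush=(445,300,518,362)).items():
  a,b=[i[r[1]:r[3],r[0]:r[2]] for i in(o,p)]; g=[cv2.cvtColor(x,cv2.COLOR_BGR2GRAY).astype(np.float32) for x in(a,b)]
  print(n,cv2.absdiff(a,b).mean().round(1),cv2.phaseCorrelate(*g))
cv2.imwrite('pics/s7.png',cv2.resize(np.hstack([o[225:325,120:250],p[225:325,120:250]]),None,fx=3,fy=3))"
```

```text
mould 2.0 ((-0.1255074884469991, 0.4134193935375663), 0.9139726559321085)
blue 8.2 ((0.44392083767329993, 0.1733605284271249), 0.617358723282814)
jar 0.8 ((-0.008962586301848319, -0.03132309812401601), 0.9972568850715955)
brush 0.9 ((0.5004686286863347, -0.008559271442756256), 0.9990837445606788)
```

View pics/s7.png

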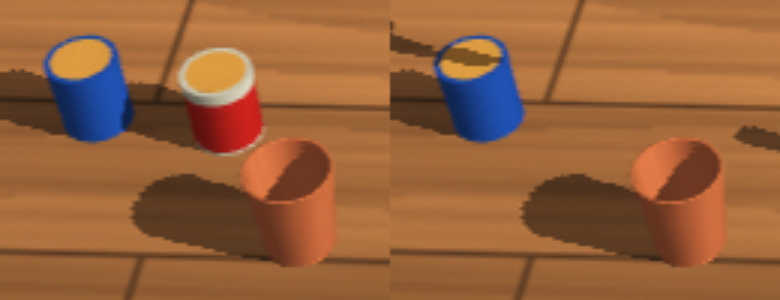

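The mould and the blue tin are unmoved; only shadows differ. Handing in.

```bash
python3 -c "
from bench import bot
print(bot.sign_off())"
```

```text
the job is handed in; nothing more can be done
None
```

The job is done and handed in at about 27 s of the 72 s allowed. The red tin stands in the nest with the tray fully home, and it is clamped under the pad with the crank released.

- **Tin and tray:** The tin touched down at the seated height, and the contact force had reached about 11 N when I stopped lowering. I then pushed the tray until it met its stop; the push rose from about 2 N to 19 N there.
- **Contact with the lid:** While winding, the force along the grip's path jumped from 9 N to 13.4 N between 118° and 129° of turn. I took contact as about 123°, give or take 5°.
- **Quarter turn:** I stopped at 212.6° measured by the arm, which is about 90° past contact. The top camera reads 214.5° after I let go.
- **Last checks:** The final picture shows the tin upright and intact, the pad on the lid and the gripper clear of everything. The mould, jar, brush and blue tin have not moved.
- **One disagreement:** The mould and blue-tin areas differed from the start in the top view. A side-by-side from the other camera showed only shadow changes there.

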